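# Open the terminal box on the electronics bench

## Task

Open the terminal box: press its snap tab all the way in until the cover pops loose, then push the cover off its seat along the guides until it lies flat and wholly on the landing ledge, with all the terminals uncovered. Only press and push: do not pick up or lift the cover, and leave the jar, the spool and the screwdriver where they are. Finish clear of everything.

Things in the scene. Friction and masses are not known exactly. Their poses are not given: they have to be found in the camera images.
- box: Light grey terminal box fixed to the bench: x 104 mm across, y -121 to +135 mm long, z up, origin on the bench. Seat at +y: recess with 8 brass terminals under the cover, side walls with lips and a rear wall (y 116 to 135), all 52 mm high; 72 mm free between the lips. Ledge at -y. The cover slides toward -y on level runners 40 mm high, from seat to ledge.
- cover: Loose dark grey cover: plate 84 (x) by 90 (y) by 6 mm, about 90 g, with one upright rib across it, 56 mm long in x, at y +1 to +9, 16 mm above the plate. Origin: centre of the plate's underside; axes as the box's. Seated it is at (0, 70, 40) mm in the box frame, its edges under the lips; wholly on the ledge its y there is -45 to -70 mm.
- rib_back (a point): Middle of the rib's rear (+y) face, 8 mm above the plate's top; push here toward the box's -y. Behind it (+y) are 36 mm of free flat plate to put the shut fingertips over.
- tab_top (a point): Centre of the top of the snap tab's press pad: black, 38 (x) by 42 (y) mm, beside the seat's -x wall, at (-75, 20, 64) mm in the box frame when out; it moves straight down when pressed. Its catch tooth stands before the cover's -y edge.
- snap_tab (a joint): Tab travel in m: 0 = out, 0.009 = in, at a stop. Spring: 2 N to start, 3 to 6 N fully in; comes back when let go. From about 0.007 the cover is free and a spring pops it about 14 mm toward -y, over the tooth, so it stays released (the tooth then drags on it: push with a few N). When the cover has passed, the tab comes fully out.
- jar: Bystander: small glass jar with a grey lid, 54 mm diameter, 55 mm high, loose; origin at its underside.
- spool: Bystander: empty white reel, 56 mm diameter, 42 mm high, loose; origin at its underside.
- screwdriver: Bystander: screwdriver 170 mm long, loose, lying on the far (+x) side of the box.
- ledge (a point): Centre of the aluminium landing ledge's surface, at (0, -57.5, 40) mm in the box frame. The ledge spans y -115 to 0, without lips: only side guides and an end stop at y = -115, each 6 mm high.
Things that resemble listed ones, but are neither listed nor needed, are in the scene too. What is meant by the cover is not blue, and is the smaller of those in its own colour.

How it is judged:
By the outcome, as a careful person would: the job done as asked, in the order asked, and still so for the second after the job is handed in, with the robot touching nothing.
It also fails if it takes over 40 s, if anything falls off the work surface, if the arm or the gripper's body presses on something with over 40 N, if the wrist force passes 120 N, or if a joint passes its speed limit or range.

## Robot

A 6-joint arm with a two-finger parallel gripper is mounted at the origin on the work surface. World frame = base frame: x ahead of the robot, y to its left, z up, the work surface at z = 0. Lengths are in m, angles in rad, forces in N, time in s.
With the tool pointing down it reaches from about 0.325 to 0.775 m from the base axis. Payload 5.5 kg.
Tool frame: the origin (TCP) lies at the very end of the fingers, on their centre line; the grasp point (between the pads) lies 19 mm behind it; z points along the fingers, y is the direction in which the jaws open and shut (so a half turn about z gives the same grasp; the last joint's range is limited). The gripper opens to 85 mm and grips with 20 to 120 N. Pads are 22 mm wide; open, the fingers measure 114 mm over their backs; the gripper's body (76 mm by 85 mm) begins 54 mm behind the grasp point. The pads swing forward as they close: fully open they stand 13 mm farther back than shut.
Start: joints at [-1.307, 0.091, 1.231, -0, 1.82, -0.057], TCP at [0.189, -0.569, 0.231] pointing down, gripper open.
Joint ranges: [-2.87, 2.87], [-0.86, 2.18], [0.17, 2.46], [-1.51, 4.65], [0.06, 2.69], [-2.65, 2.65]. Speed limits (rad/s): [2.57, 2.57, 3.01, 3.14, 3.14, 3.14].

## Interface

Orientations are given as a 3x3 rotation matrix whose columns are the frame's x, y, z axes.
In Python, from workcell import robot gives the robot as it stands.
- The arm moves only by the shell command python3 -m pendant 'ROWS'. ROWS is JSON, a list of rows, each a list of 5 numbers: the closure, from 0 (fully open) to 1 (shut), then the shift along the world's x, y, z normalised to -1 to 1, where 1 is 1 m, then the turn about the world's z normalised to -1 to 1, where 1 is 45 degrees. In form: [[fingers, dx, dy, dz, spin], ...]. A call has 1 to 20 rows; each row shifts and turns the commanded pose from where the row before left it; what a row does not reach is not made up. A row lasts 1/8 s, in which the tool goes at most 62.5 mm and 10.7 degrees, less where a joint would pass 70% of its speed; a pose out of reach is approached as far as the arm can. A call with a number of a shift or a turn outside -1 to 1 is refused whole. A call with a gripper value outside its range is refused whole. The fingers move at their own pace and stop on an object; the grip force is fixed at half the most. Time passes only in rows, so rows that do not move let the fingers close. It gives the time, the measured TCP pose, the force and the opening at its end, in the units of the state.
- robot.observe(): the state, without advancing time (a new reading comes with each control period).
- robot.get_image(name): name is "scene" or "side" or "wrist"; returns a dict with "pixels" (400x640x3 uint8, blue, green, red), "K" (3x3 intrinsics, pixels), "k1" (the pictures are not rectified: a ray, as slopes to the right and down, at radius r is drawn at 1 + k1 r^2 times it, then the intrinsics apply), "pose" (4x4, takes a point from camera to world coordinates). Camera axes: x right, y down, z forward; pixel columns grow to the right and rows downward; lengths in m; the calibration is good to about 2 mm. A picture is of the moment at which its call begins. There is no depth.
- robot.close_job(): hands the job in, once; it reports no verdict.
The state is a dict: "time_s": time; "joint_positions": joint angles; "dq": joint speeds; "joint_efforts": joint torques, N m; "position": TCP position; "tcp_rot": TCP orientation; "wrist_force": force on the tool from outside, world axes, zero at the start; "torque": the same for the moment, N m; "opening": opening from 0.0 (shut) to 1.0 (fully open).
Only numpy, scipy, OpenCV 4.12 (cv2) and the standard library are available. Lean on these libraries where they do the work, as an engineer would, in place of code of your own. Each camera call takes 0.05 s, during which the arm holds its last target.

## Working session

There is one attempt and no reset: what is moved stays moved. The work goes in short steps, Python scripts to look and compute and a shell command to move; the robot and the scene stay as the last step left them, time stands still between calls to the robot, and variables do not carry over. Pictures are saved under pics/ and viewed, and the job is handed in when it is done.

```bash
mkdir -p pics; ls
python3 - <<'E'
from workcell import robot
import cv2
s=robot.observe();print(s['time_s'],s['position'],s['tcp_rot'],s['wrist_force'],s['opening'])
for n in ["scene","side","wrist"]:
    i=robot.get_image(n);cv2.imwrite(f"pics/{n}0.png",i["pixels"]);print(n,i["K"],i["k1"],i["pose"])
E
```

```text
pics
0.0 [ 0.18911616 -0.56911439  0.23011359] [[ 9.48986447e-01  3.15316467e-01 -4.99409454e-04]
 [ 3.15316833e-01 -9.48984487e-01  1.93366695e-03]
 [ 1.35785205e-04 -1.99249593e-03 -9.99998006e-01]] [-0.88454673  0.1607699   0.05691134] 1.002839818309445
scene [[463.12054146   0.         317.14080177]
 [  0.         463.12054146 196.08398137]
 [  0.           0.           1.        ]] -0.025168825192446672 [[ 0.71312265  0.43756142 -0.54771898  1.03371266]
 [ 0.70082183 -0.46442402  0.54144168 -0.41938712]
 [-0.01745986 -0.76996775 -0.63784388  0.62412566]
 [ 0.          0.          0.          1.        ]]
side [[436.94662889   0.         325.7664882 ]
 [  0.         436.94662889 204.02340716]
 [  0.           0.           1.        ]] 0.01649114791222101 [[-0.99230181 -0.09517885  0.07923444  0.53009356]
 [-0.12379736  0.77973088 -0.613754    0.50329398]
 [-0.00336513 -0.61883822 -0.78551125  0.62263469]
 [ 0.          0.          0.          1.        ]]
wrist [[345.00660373   0.         316.06032087]
 [  0.         345.00660373 197.36205149]
 [  0.           0.           1.        ]] -0.0003468924338500832 [[ 0.31539406 -0.90036679 -0.29977698  0.2662579 ]
 [-0.94895903 -0.29985116 -0.09780609 -0.54402431]
 [-0.00182712  0.31532354 -0.94898247  0.37264821]
 [ 0.          0.          0.          1.        ]]
```

View pics/scene0.png

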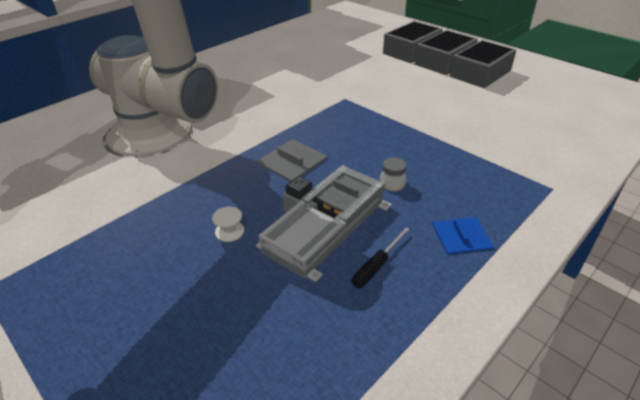

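View pics/side0.png

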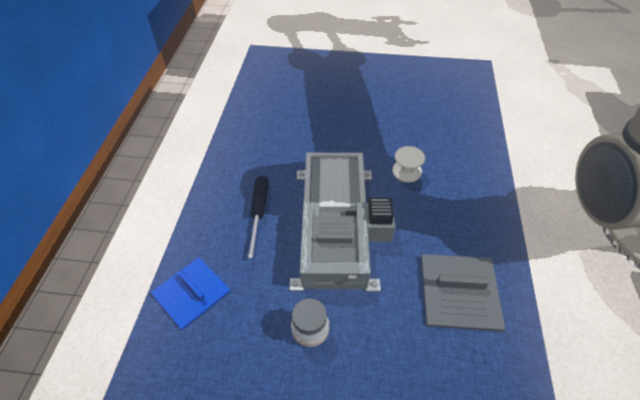

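View pics/wrist0.png

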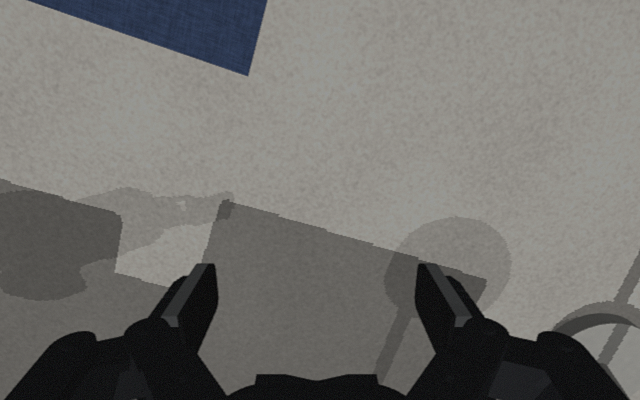

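Cover candidates in the side view: the dark grey plate in the box at about (337,235), a larger dark grey plate on the mat at (462,292), and a blue one at (190,292). The one in the box is the smaller of the two grey ones and sits in the seat, so it fits. I'll confirm this in a crop.

Run:
```python
import cv2
a=cv2.imread("pics/side0.png")[140:340,270:520];cv2.imwrite("pics/side0c.png",cv2.resize(a,None,fx=3,fy=3,interpolation=2)[:600,:800])
a=cv2.imread("pics/scene0.png")[130:290,220:420];cv2.imwrite("pics/scene0c.png",cv2.resize(a,None,fx=3.75,fy=3.75,interpolation=2)[:600,:800])
```

```text
(no output)
```

View pics/side0c.png

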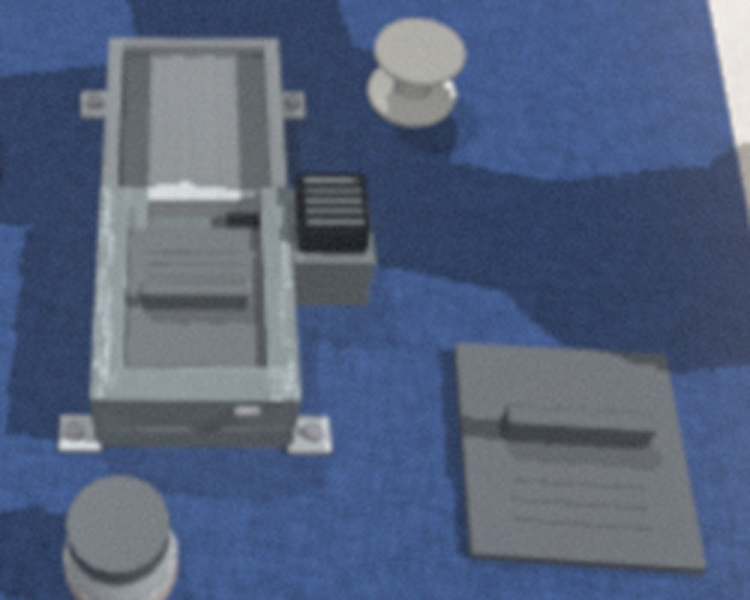

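View pics/scene0c.png

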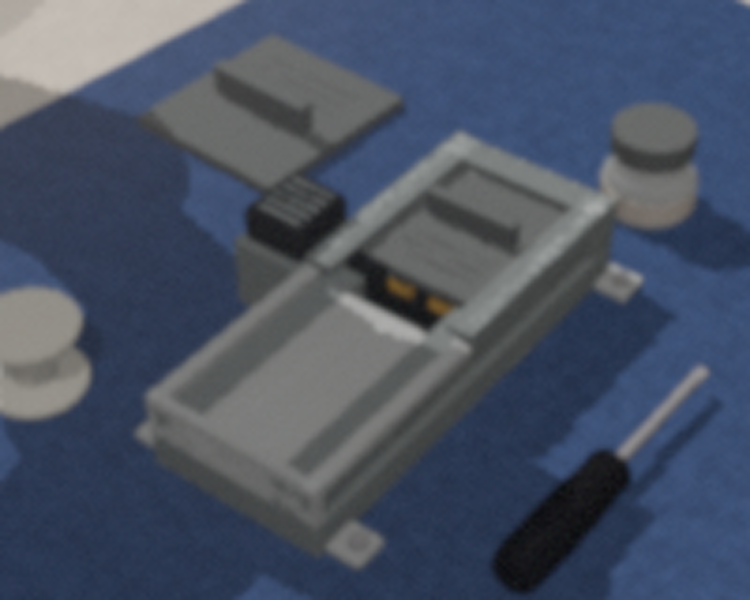

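The crop confirms it. The seated cover at side (337,235) is smaller than the loose grey plate at (462,292) and has box walls and terminals around it. The tab pad is at side ≈(380,208). Next I'll get the box pose from its rim corners in both views.

```bash
cat > h.py <<'E'
from workcell import robot
import numpy as np, cv2, json
def cam(n):
    i=robot.get_image(n); i['n']=n; return i
def ray(i,px):
    d=np.array([i['k1'],0,0,0,0.]); u=cv2.undistortPoints(np.array([[px]],float),i['K'],d)[0,0]
    P=np.array(i['pose']); return P[:3,3],P[:3,:3]@np.array([u[0],u[1],1])
def onz(i,px,z):
    o,d=ray(i,px); return o+d*(z-o[2])/d[2]
def proj(i,p):
    P=np.linalg.inv(i['pose']); r,_=cv2.Rodrigues(P[:3,:3])
    return cv2.projectPoints(np.array(p,float).reshape(-1,1,3),r,P[:3,3],i['K'],np.array([i['k1'],0,0,0,0.]))[0][:,0]
E
python3 - <<'E'
from h import *
S=cam('scene');D=cam('side')
s=lambda x,y:(220+x/3.75-.4,130+y/3.75-.4); d=lambda x,y:(270+x/3-.3,140+y/3-.3)
obs=[(D,d(92,397),-52,135,.052),(D,d(299,395),52*-1*-1,135,.052),(D,d(108,40),52,-121,.046),(D,d(280,40),-52,-121,.046),
(S,s(462,132),-52,135,.052),(S,s(617,205),52,135,.052),(S,s(148,405),-52,-121,.046),(S,s(318,510),52,-121,.046)]
# side image: left = box +x
obs[0]=(D,d(92,397),52,135,.052);obs[1]=(D,d(299,395),-52,135,.052)
W=np.array([onz(i,p,z)[:2] for i,p,_,_,z in obs]);B=np.array([[x,y] for _,_,x,y,_ in obs])/1000
for w,b in zip(W,B):print(b,w.round(4))
for sel in (slice(0,4),slice(4,8),slice(0,8)):
    w,b=W[sel],B[sel];wc,bc=w.mean(0),b.mean(0)
    a=np.angle(np.sum(np.conj((b-bc)@[1,1j])*((w-wc)@[1,1j])))
    R=np.array([[np.cos(a),-np.sin(a)],[np.sin(a),np.cos(a)]]);t=wc-R@bc
    print('yaw',np.degrees(a),'t',t,'res mm',((w-b@R.T-t)*1000).round(1).tolist())
for n,p in dict(tab=(-75,20),rib=(0,79),ribSeat=(0,75)).items(): print(n,R@np.array(p)/1000+t)
R3=np.eye(3);R3[:2,:2]=R
pts=np.array([[-94,-1,64],[-56,-1,64],[-56,41,64],[-94,41,64],[-28,79,62],[28,79,62],[-52,135,52],[52,135,52],[52,-121,46],[-52,-121,46]])/1000@R3.T+[t[0],t[1],0]
for i,o,f in((S,(220,130),3.75),(D,(270,140),3)):
    im=cv2.imread(f"pics/{i['n']}0.png");x0,y0=o
    v=cv2.resize(im[y0:y0+200,x0:x0+250],None,fx=3,fy=3,interpolation=2)
    for p in proj(i,pts): cv2.circle(v,tuple(int(round(k)) for k in (p-np.array(o)+.3)*3),3,(0,0,255),1)
    cv2.imwrite(f"pics/{i['n']}0fit.png",v)
E
```

```text
[0.052 0.135] [0.6091 0.1892]
[-0.052  0.135] [0.5078 0.1756]
[ 0.052 -0.121] [ 0.64   -0.0619]
[-0.052 -0.121] [ 0.5347 -0.0747]
[-0.052  0.135] [0.5094 0.177 ]
[0.052 0.135] [0.6137 0.1841]
[-0.052 -0.121] [ 0.5432 -0.0815]
[ 0.052 -0.121] [ 0.6486 -0.0721]
yaw 6.671337162652678 t [0.57372384 0.05010086] res mm [[-0.6, -1.0], [1.4, -2.5], [0.5, 2.1], [-1.4, 1.4]]
yaw 7.1644085853428905 t [0.57958569 0.04493006] res mm [[-1.8, 4.6], [-0.6, -1.3], [0.1, 0.1], [2.3, -3.4]]
yaw 6.921021415126361 t [0.57665516 0.04751544] res mm [[-2.9, 1.4], [-0.9, 0.4], [-2.9, 4.4], [-4.9, 4.2], [0.6, 1.7], [1.7, -3.7], [3.6, -2.7], [5.7, -5.7]]
tab [0.49979165 0.05833213]
rib [0.56713557 0.12593978]
ribSeat [0.56761758 0.12196893]
```

View pics/side0fit.png

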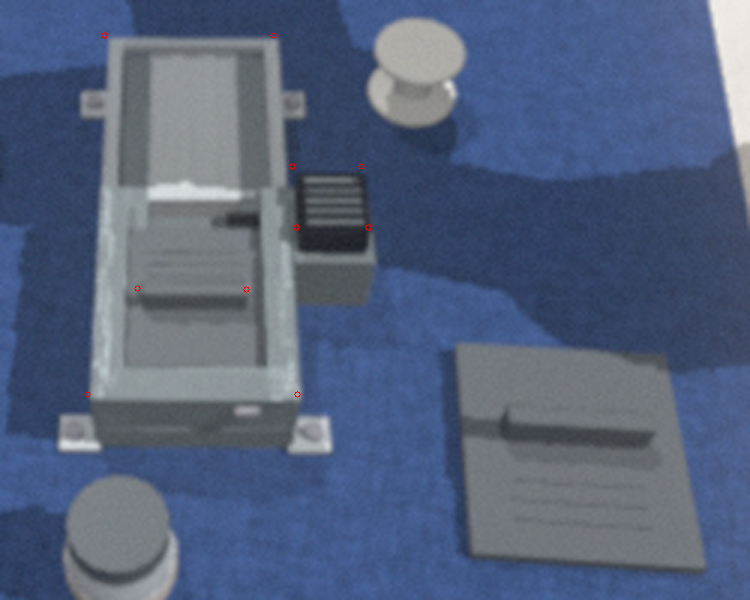

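View pics/scene0fit.png

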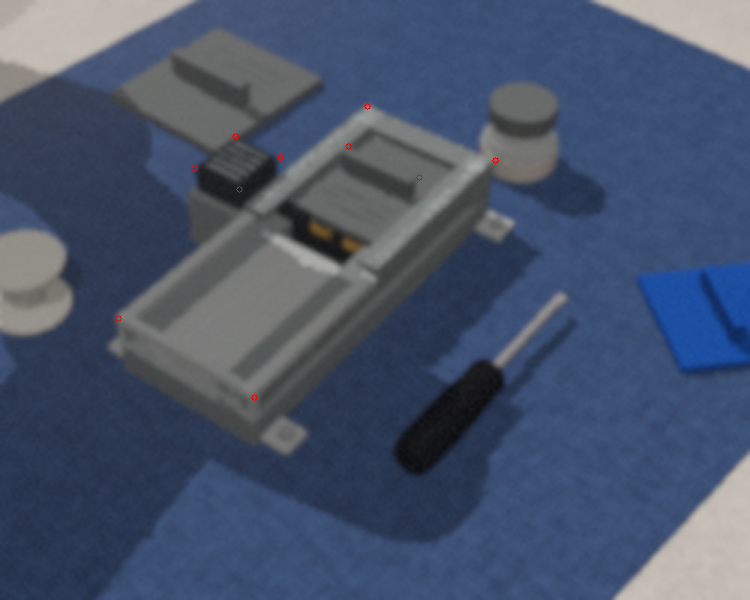

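Both views put the points a little too high in the image, so I'll refit with a free height offset and add pad and rib corners.

Run:
```python
from h import *
from scipy.optimize import least_squares
S=cam('scene');D=cam('side')
s=lambda x,y:(220+x/3-.3,130+y/3-.3); d=lambda x,y:(270+x/3-.3,140+y/3-.3)
obs=[(D,d(92,397),(52,135,52)),(D,d(299,396),(-52,135,52)),(D,d(108,39),(52,-121,46)),(D,d(280,39),(-52,-121,46)),
(S,s(369,107),(-52,135,52)),(S,s(494,165),(52,135,52)),(S,s(117,323),(-52,-121,46)),(S,s(255,407),(52,-121,46)),
(D,d(300,174),(-56,-1,64)),(D,d(365,174),(-94,-1,64)),
(S,s(237,140),(-94,41,64)),(S,s(278,160),(-56,41,64)),(S,s(196,172),(-94,-1,64)),(S,s(238,196),(-56,-1,64))]
def f(x):
    c,n=np.cos(x[2]),np.sin(x[2]);R=np.array([[c,-n,0],[n,c,0],[0,0,1]])
    return np.concatenate([proj(i,R@np.array(b)/1000+[x[0],x[1],x[3]])[0]-p for i,p,b in obs])
r=least_squares(f,[.577,.0475,.12,0],loss='soft_l1')
print(r.x[:2],np.degrees(r.x[2]),r.x[3]);print(f(r.x).reshape(-1,2).round(1).tolist())
c,n=np.cos(r.x[2]),np.sin(r.x[2])
for k,(x,y) in dict(tab=(-75,20),rib=(0,79),behind=(0,92),end=(0,-50)).items(): print(k,(np.array([[c,-n],[n,c]])@[x,y])/1000+r.x[:2])
```

```text
[0.57482743 0.04772364] 6.649382454318109 -0.004653090159793825
[[-0.8, 0.6], [-0.1, 1.3], [0.2, 0.4], [-1.3, 0.6], [-1.0, 1.1], [-0.4, -0.1], [-0.2, -0.4], [-1.2, -2.2], [-1.8, -0.6], [-0.6, -0.5], [-0.9, 0.1], [0.2, 0.3], [-0.9, -0.2], [-0.0, -0.9]]
tab [0.49801606 0.05890461]
rib [0.56567976 0.12619223]
behind [0.56417444 0.13910479]
end [ 0.58061709 -0.00194003]
```

```bash
python3 -m pendant '[[1,0.01,0.02,0,0.1],[1,0.02,0.04,0,0.11],[1,0.02,0.04,0,0.11],[1,0.02,0.04,0,0.11],[1,0.02,0.04,0,0.11],[1,0.02,0.04,0,0.11],[1,0.02,0.04,0,0.11],[1,0.02,0.04,0,0.11],[1,0.02,0.04,0,0.11],[1,0.02,0.04,0,0.11],[1,0.02,0.04,0,0.11],[1,0.02,0.04,0,0.11],[1,0.02,0.04,0,0.11],[1,0.02,0.04,0,0.11],[1,0.02,0.04,0,0.11],[1,0.019,0.04,0,0.1],[1,0,0.009,0,0],[1,0,0,0,0]]'
python3 - <<'E'
from h import *
s=robot.observe();R=np.array(s['tcp_rot']);print(s['position'],np.degrees(np.arctan2(R[1,1],R[0,1])),s['joint_positions'],s['opening'],s['wrist_force'])
i=cam('wrist');cv2.imwrite('pics/w1.png',i['pixels'])
E
```

```text
time_s: 2.6
position: [0.498, 0.0597, 0.2312]
tcp_rot: [[-0.117, 0.993, -0.0], [0.993, 0.117, -0.0], [-0.0, -0.0, -1.0]]
wrist_force: [-0.1, -0.5, 0.1]
opening: 0.0
[0.49795593 0.05970998 0.23124802] 6.697029937096518 [ 5.17819442e-02 -1.73493139e-01  1.48817585e+00 -4.35928338e-04
  1.82729438e+00 -6.52138713e-02] 0.0003670746250008738 [-0.12607314 -0.54836416  0.11624138]
```

View pics/w1.png

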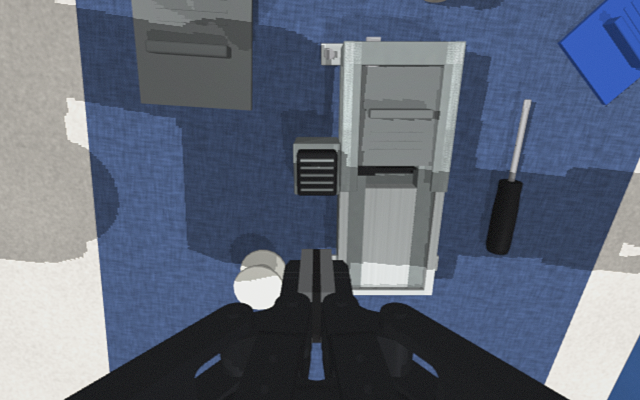

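Run:
```python
from h import *
i=cam('wrist')
for n,p,z in [('pad',(317,172),.064),('padz60',(317,172),.060),('padfarL',(297,150),.064),('padnearR',(337,195),.064),('ribtopL',(370,110),.062),('ribtopR',(437,110),.062),('rearL',(344,43),.052),('rearR',(465,42),.052),('endL',(337,293),.046),('endR',(433,293),.046)]:print(n,onz(i,p,z).round(4))
```

```text
pad [0.4986 0.0616 0.064 ]
padz60 [0.4987 0.0606 0.06  ]
padfarL [0.4782 0.0799 0.064 ]
padnearR [0.52   0.0416 0.064 ]
ribtopL [0.5384 0.1222 0.062 ]
ribtopR [0.5968 0.129  0.062 ]
rearL [0.5087 0.1741 0.052 ]
rearR [0.6113 0.1868 0.052 ]
endL [ 0.5371 -0.0767  0.046 ]
endR [ 0.6424 -0.0645  0.046 ]
```

```bash
python3 -m pendant '[[1,0,0,-0.03,0],[1,0,0,-0.045,0],[1,0,0,-0.045,0],[1,0,0,-0.03,0],[1,0,0,-0.008,0],[1,0,0,-0.004,0],[1,0,0,-0.002,0],[1,0,0,-0.002,0],[1,0,0,-0.002,0],[1,0,0,0,0]]'
```

```text
time_s: 3.95
position: [0.4986, 0.0597, 0.0637]
tcp_rot: [[-0.116, 0.993, 0.001], [0.993, 0.116, 0.0], [-0.0, 0.001, -1.0]]
wrist_force: [1.4, 1.0, 1.4]
opening: 0.001
```

```bash
python3 -m pendant '[[1,0,0,-0.002,0],[1,0,0,-0.002,0],[1,0,0,0,0]]';python3 -m pendant '[[1,0,0,-0.002,0],[1,0,0,-0.001,0],[1,0,0,0,0]]'
```

```text
time_s: 4.32
position: [0.4985, 0.0596, 0.0594]
tcp_rot: [[-0.116, 0.993, 0.001], [0.993, 0.116, 0.0], [0.0, 0.001, -1.0]]
wrist_force: [2.5, 0.2, 2.1]
opening: -0.002
time_s: 4.7
position: [0.4982, 0.0596, 0.0562]
tcp_rot: [[-0.116, 0.993, 0.0], [0.993, 0.116, 0.0], [0.0, 0.0, -1.0]]
wrist_force: [1.8, 0.4, 2.8]
opening: 0.004
```

```bash
python3 -m pendant '[[1,0,0,-0.001,0],[1,0,0,-0.001,0],[1,0,0,0,0]]';python3 -m pendant '[[1,0,0,-0.001,0],[1,0,0,0,0]]'
python3 - <<'E'
from h import *
for n,(y,x) in dict(side=(140,270),scene=(130,220)).items():
    i=cam(n);cv2.imwrite(f'pics/{n}2.png',cv2.resize(i['pixels'][y:y+180,x:x+220],None,fx=3,fy=3,interpolation=2))
E
```

```text
time_s: 5.08
position: [0.4983, 0.0597, 0.0549]
tcp_rot: [[-0.116, 0.993, 0.0], [0.993, 0.116, 0.0], [0.0, 0.0, -1.0]]
wrist_force: [0.2, 0.1, 6.6]
opening: -0.0
time_s: 5.32
position: [0.4983, 0.0597, 0.0548]
tcp_rot: [[-0.116, 0.993, 0.001], [0.993, 0.116, 0.0], [0.0, 0.001, -1.0]]
wrist_force: [-2.6, 0.7, 11.8]
opening: -0.002
```

View pics/scene2.png

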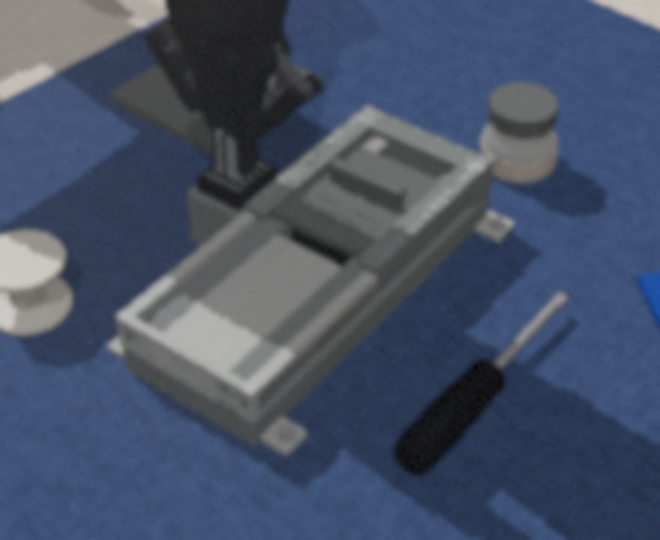

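View pics/side2.png

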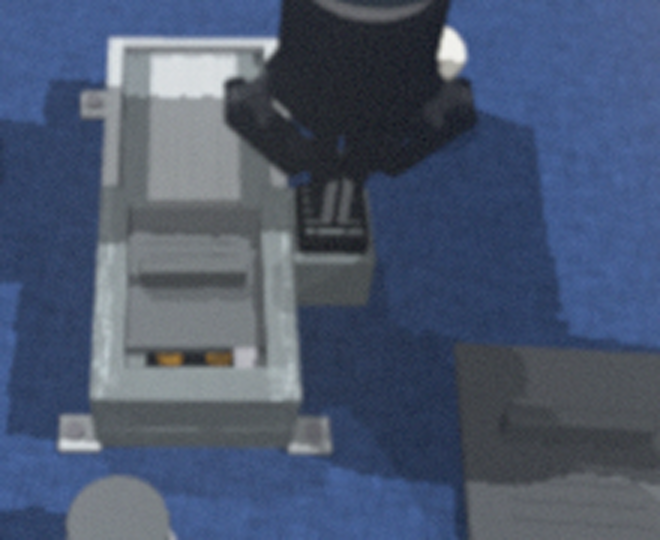

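The tab reached its stop: z held at 0.0549 while the force rose from 3 to 12 N. The cover has popped forward, since terminals now show behind its rear edge at side crop (195,357). Next I'll lift and go behind the rib.

```bash
python3 -m pendant '[[1,0,0,0.02,0],[1,0,0,0.035,0],[1,0.017,0.018,0,0],[1,0.025,0.029,0,0],[1,0.025,0.029,0,0],[1,0,0,0,0]]'
python3 - <<'E'
from h import *
i=cam('wrist');cv2.imwrite('pics/w3.png',i['pixels'])
y,x=140,270
i=cam('side');cv2.imwrite(f'pics/side3.png',cv2.resize(i['pixels'][y:y+180,x:x+220],None,fx=3,fy=3,interpolation=2))
E
```

```text
time_s: 6.18
position: [0.5654, 0.137, 0.1075]
tcp_rot: [[-0.118, 0.993, -0.002], [0.993, 0.118, -0.0], [0.0, -0.002, -1.0]]
wrist_force: [-1.1, -0.7, -0.3]
opening: 0.003
```

View pics/side3.png

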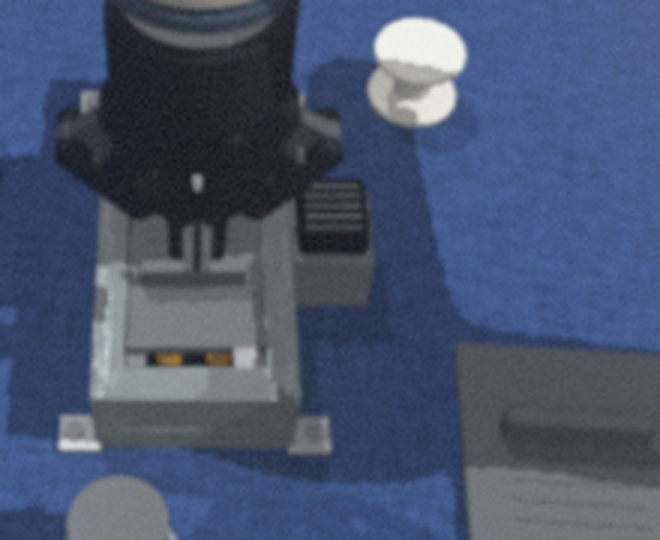

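Run:
```python
from h import *
i=cam('side')
p=proj(i,[[.5654,.126,.051],[.5654,.137,.051],[.5654,.137,.1075],[.5654,.148,.046],[.568,.1126,.062],[.568,.1126,.046]]);print(((p-[270,140]+.3)*3).round(0).tolist())
for q in((190,268),(190,288)): print(onz(i,(270+q[0]/3-.3,140+q[1]/3-.3),.062 if q[1]==268 else .046))
```

```text
[[194.0, 301.0], [192.0, 318.0], [193.0, 255.0], [189.0, 342.0], [192.0, 267.0], [192.0, 285.0]]
[0.56921228 0.11324329 0.062     ]
[0.56886353 0.11493116 0.046     ]
```

```bash
python3 -m pendant '[[1,0,0,-0.02,0],[1,0,0,-0.02,0],[1,0,0,-0.01,0],[1,0,0,-0.004,0],[1,0,0,-0.002,0],[1,0,0,0,0]]'
```

```text
time_s: 7.08
position: [0.5655, 0.1357, 0.0528]
tcp_rot: [[-0.116, 0.993, 0.001], [0.993, 0.116, 0.0], [0.0, 0.001, -1.0]]
wrist_force: [-0.4, -0.7, -0.2]
opening: -0.0
```

```bash
python3 -m pendant '[[1,0.001,-0.006,-0.0015,0],[1,0.001,-0.006,0,0],[1,0.001,-0.006,0,0],[1,0.001,-0.007,0,0],[1,0.001,-0.008,0,0],[1,0.001,-0.008,0,0]]'; python3 -m pendant '[[1,0.001,-0.008,0,0],[1,0.001,-0.008,0,0],[1,0,0,0,0]]'
python3 - <<'E'
from h import *
for n,(y,x) in dict(side=(140,270),scene=(130,220)).items():
    i=cam(n);cv2.imwrite(f'pics/{n}4.png',cv2.resize(i['pixels'][y:y+180,x:x+220],None,fx=3,fy=3,interpolation=2))
E
```

```text
time_s: 7.82
position: [0.5713, 0.094, 0.0509]
tcp_rot: [[-0.116, 0.993, 0.0], [0.993, 0.116, 0.0], [0.0, 0.0, -1.0]]
wrist_force: [0.2, 2.0, 1.7]
opening: 0.002
time_s: 8.2
position: [0.5733, 0.0776, 0.0506]
tcp_rot: [[-0.115, 0.993, -0.0], [0.993, 0.115, -0.001], [-0.001, -0.0, -1.0]]
wrist_force: [-1.2, 0.8, -0.2]
opening: -0.002
```

View pics/scene4.png

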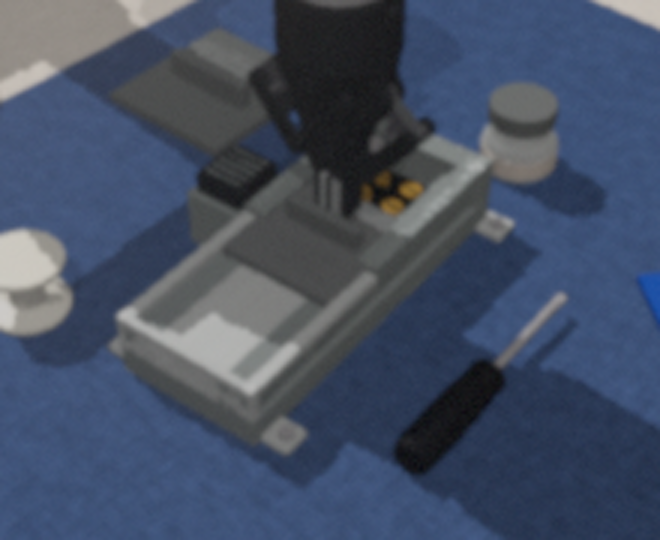

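View pics/side4.png

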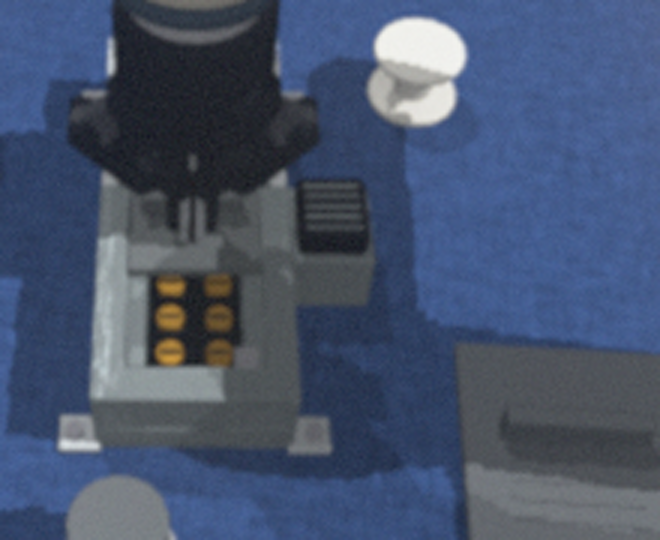

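The cover slides straight, with six terminals showing, and the push takes about 2 N. I'll continue.

```bash
python3 -m pendant '[[1,0.001,-0.006,0,0],[1,0.001,-0.008,0,0],[1,0.001,-0.008,0,0],[1,0.001,-0.008,0,0],[1,0.001,-0.008,0,0],[1,0.001,-0.008,0,0],[1,0.001,-0.006,0,0],[1,0,-0.003,0,0],[1,0,0,0,0]]'
python3 - <<'E'
from h import *
for n,(y,x) in dict(side=(140,270),scene=(130,220)).items():
    i=cam(n);cv2.imwrite(f'pics/{n}5.png',cv2.resize(i['pixels'][y:y+180,x:x+220],None,fx=3,fy=3,interpolation=2))
E
```

```text
time_s: 9.43
position: [0.5804, 0.0232, 0.0509]
tcp_rot: [[-0.116, 0.993, 0.0], [0.993, 0.116, -0.0], [-0.0, 0.0, -1.0]]
wrist_force: [-1.2, -0.3, -0.1]
opening: 0.002
```

View pics/scene5.png

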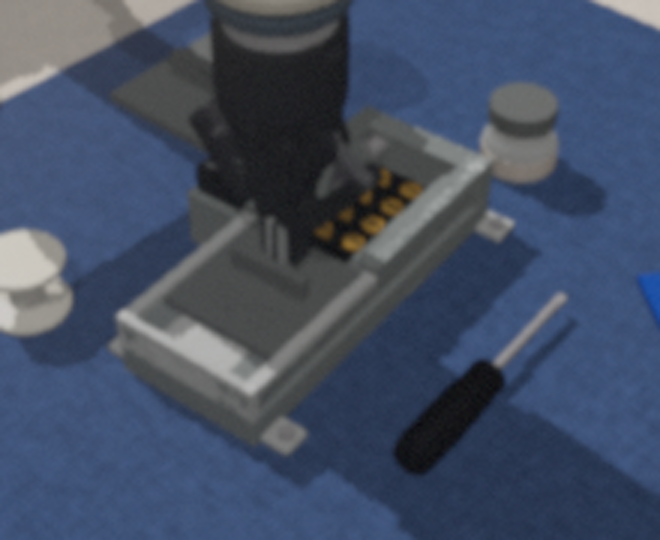

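View pics/side5.png

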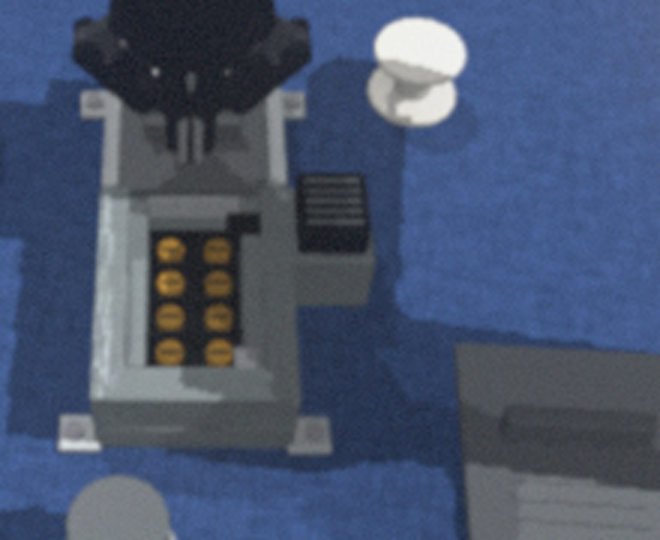

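```bash
python3 -m pendant '[[1,0,-0.004,0,0],[1,0.001,-0.004,0,0],[1,0,-0.003,0,0],[1,0,-0.002,0,0],[1,0,0,0,0]]'; python3 -m pendant '[[1,0,0.006,0,0],[1,-0.001,0.008,0,0],[1,0,0,0.02,0],[1,0,0,0.04,0],[1,0,0.03,0.05,0],[1,0,0.05,0.05,0],[1,-0.02,0.06,0.03,0],[1,-0.04,0.05,0,0],[1,-0.06,0,0,0],[1,-0.06,0,0,0],[1,0,0,0,0],[1,0,0,0,0]]'
python3 - <<'E'
from h import *
for n,(y,x) in dict(side=(140,270),scene=(130,220)).items():
    i=cam(n);cv2.imwrite(f'pics/{n}6f.png',i['pixels']);cv2.imwrite(f'pics/{n}6.png',cv2.resize(i['pixels'][y:y+180,x:x+220],None,fx=3,fy=3,interpolation=2))
E
```

```text
time_s: 10.15
position: [0.5812, 0.0103, 0.0507]
tcp_rot: [[-0.116, 0.993, -0.0], [0.993, 0.116, -0.0], [-0.0, -0.0, -1.0]]
wrist_force: [-0.5, 0.4, -0.0]
opening: -0.0
time_s: 11.65
position: [0.4037, 0.2013, 0.2334]
tcp_rot: [[-0.117, 0.993, 0.003], [0.993, 0.117, 0.001], [0.001, 0.003, -1.0]]
wrist_force: [0.9, 0.1, 0.4]
opening: -0.002
```

View pics/scene6.png

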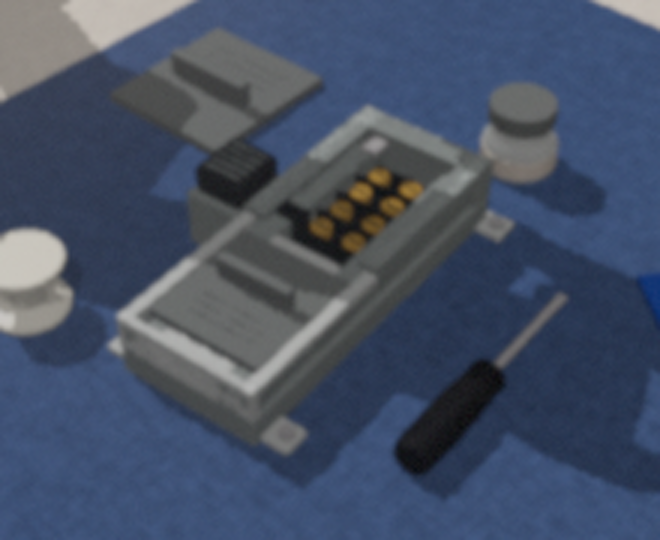

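View pics/side6.png

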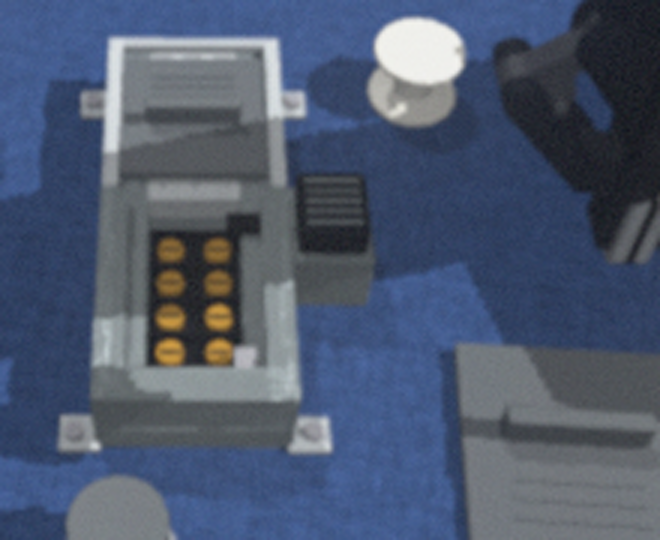

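Run:
```python
from h import *
D=cam('side');S=cam('scene')
a=np.radians(6.7);R=np.array([[np.cos(a),-np.sin(a)],[np.sin(a),np.cos(a)]])
for n,i,q,o,z in [('rear edge',D,(192,178),(270,140),.046),('rib back base',D,(192,123),(270,140),.046),('front edge',D,(190,52),(270,140),.046),('rib top back R',S,(296,292),(220,130),.062),('rib top back L',S,(221,257),(220,130),.062)]:
    w=onz(i,(o[0]+q[0]/3-.3,o[1]+q[1]/3-.3),z)[:2];print(n,((w-[.5757,.048])@R*1000).round(1))
s=robot.observe();print(s['dq'].round(3),s['wrist_force'].round(1))
```

```text
rear edge [-0.3 -7.6]
rib back base [ -0.5 -48.9]
front edge [   0.5 -106.6]
rib top back R [ 30.7 -53.6]
rib top back L [-24.4 -56.5]
[ 0.     0.004  0.007 -0.    -0.001 -0.   ] [1.  0.4 0.5]
```

```bash
python3 -c "
from workcell import robot
print(robot.close_job(), robot.observe()['time_s'])"
```

```text
the job is handed in; nothing more can be done
the job is handed in; nothing more can be done
```

The terminal box is open and I handed the job in at about 12 s of the 40 s allowed.

- **Tab:** I pressed the snap tab with shut fingers down to its stop. The tool stopped at z 0.055 m while the force rose to 12 N. The cover popped loose, and pictures showed terminals behind its rear edge. The tab came back out once the cover had passed.
- **Cover:** I pushed on the rib's rear face along the guides, at about 2 N, without lifting it. The last pictures show it flat on the ledge with all 8 terminals uncovered.
- **Cover position:** It sits at about y −58 mm in the box frame; the allowed range is −45 to −70 mm. The individual readings in the side view ran from −53 to −62 mm. The scene view's rib points came out about 5 to 8 mm further toward −y than the side view's, so that view would put the cover at about −64 mm. All of these are inside the range.
- **Other objects:** The jar, spool and screwdriver look unmoved by eye in the pictures; I did not measure them.
- **Arm:** It finished clear of everything, with about 1 N on the wrist, which is sensor noise level.

The first box fit disagreed between the two cameras by about 6 mm. I refitted it with a free height offset, and a wrist view then agreed to about 2 mm.

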